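# Clear the ear defenders and hold the kit box lid open

### The job

I need both hands in the grooming kit box, so open it for me: first take the ear defenders off its lid and hang them by the headband over the chrome rail, one cup each side of the bar, and let go of them. Then lift the lid by its handle and hold it open at 50 degrees from shut (within about 5 degrees); it drops shut by itself, so finish while still holding it there, and leave the mug, bottle, tin, nail clippers and rubber curry brush on the bench where they are.

Things in the scene. Friction and masses are not known exactly. Their poses are not given: they have to be found in the camera images.
- ear_defenders: Ear defenders, 0.26 kg, loose, rigid, standing on their two cups on the kit box lid, headband arched on top: 62 mm (own x) x 170 mm (own y, cup to cup) x 155 mm (own z, up). Origin midway between the cups, level with their flat undersides. Cups 75 mm tall; free gap between their cushions 78 mm. The band's padded crown is 30 mm wide along own x, 14 mm thick, level for 32 mm along own y
- band_top (a point): Middle of the top face of the headband's crown, 155 mm above the ear defenders' origin. The crown can be pinched here from above across its 30 mm width (fingers closing along the ear defenders' own x).
- band_under (a point): Middle of the underside of the headband's crown, 14 mm below band_top, 141 mm above the ear defenders' origin. This face rests on the bar when hung.
- rail: Fixed chrome lead rail standing on the bench: a straight round bar 16 mm in diameter and 260 mm long, along own x, its axis 155 mm above the bench, on an upright post at each end (posts 16 mm thick, with round feet 72 mm across and 14 mm high). Origin on the bench under the middle of the bar.
- rail_mid (a point): Middle of the rail's bar, on its axis, 155 mm above the bench; x runs along the bar, z up.
- kitbox: Fixed grey polypropylene kit box, 240 mm (own x) x 300 mm (own y) x 100 mm tall, hollow, with a flat grey hinged lid of the same outline, 6 mm thick, its top face 106 mm above the bench when shut. Origin on the bench under the box's centre. The handle side is own -x (nearer the robot), the hinge side own +x
- lid (a joint): Lid angle in rad: 0 shut, growing as the handle side rises (50 degrees = 0.873); stops at 1.6. No stay, spring or catch: the 0.4 kg lid falls shut when let go.
- lid_hinge (a point): Middle of the lid's hinge line, on the far upper edge of the box, 120 mm from the box's centre along own +x and 100 mm above the bench; the hinge line runs along the box's own y.
- lid_handle (a point): Middle of the lid's handle: a round bar 12 mm thick, 110 mm long, along the box's own y, on two legs on the lid's top near its front edge. Shut, its axis is 205 mm from the hinge line towards own -x and 40 mm above it (34 mm above the lid's top face); it moves with the lid. Pinch it from above, fingers closing across it; it turns between the fingers as the lid rises
- mug: White ceramic mug, 80 mm across and 92 mm tall, standing on the bench at the left. Bystander. Origin at the centre of its underside.
- spray_bottle: White plastic bottle, 64 mm across and 165 mm tall, standing on the bench at the right. Bystander. Origin at the centre of its underside.
- balm_tin: Flat round aluminium tin, 68 mm across and 26 mm tall, on the bench in front of the robot, to its left. Bystander. Origin at the centre of its underside.
- curry_brush: Oval black rubber curry brush, 84 mm x 54 mm, 34 mm tall with its hand strap, on the bench in front of the robot, to its right. Bystander. Origin at the centre of its underside.
- nail_clippers: Plier-type nail clippers, 115 mm long, 12 mm high, lying on the bench beneath the rail's bar, roughly along it; hung ear defenders clear them (the cups hang 22 mm above the bench). Bystander. Origin at the underside.
Not all that is in view belongs to the job. Leave any green or purple look-alike of the ear_defenders alone.

How it is judged (in metres and radians):
On the way, in this order (a step that is already met when the one before it is completed fails the run):
1. the ear defenders hang by the headband over the rail's bar, a cup each side, let go and at rest, the lid still shut (x of band_under in the frame of rail_mid between -0.11 and 0.11 m and y of band_under in the frame of rail_mid between -0.035 and 0.035 m and z of band_under in the frame of rail_mid between -0.005 and 0.025 m and angle between ear_defenders's own z axis and vertical below 0.4 rad and angle between the x axis of ear_defenders and the x axis of rail, either way round below 0.45 rad and contact force between ear_defenders and rail above 0.8 N and contact force between ear_defenders and the fingers below 0.05 N and contact force between ear_defenders and the arm below 0.05 N and linear speed of ear_defenders below 0.05 m/s and value of joint lid below 0.1 rad), for 0.3 s.
2. the lid is held at 50 degrees, within 6 (value of joint lid between 0.768 and 0.977 rad and velocity of joint lid between -0.08 and 0.08 rad/s and contact force between kitbox and the fingers above 0.5 N), for 0.3 s.
At the end, for the whole second after the job is handed in: Fingers hold the lid still at 50 degrees, within 6. Ear defenders hang freely on the rail: crown on the bar (35 mm sideways, between the posts), upright within 23 degrees, square across the bar within 26, at rest, not touched. No bystander moved over 30 mm (all of step 2 and x of band_under in the frame of rail_mid between -0.11 and 0.11 m and y of band_under in the frame of rail_mid between -0.035 and 0.035 m and z of band_under in the frame of rail_mid between -0.005 and 0.025 m and angle between ear_defenders's own z axis and vertical below 0.4 rad and angle between the x axis of ear_defenders and the x axis of rail, either way round below 0.45 rad and contact force between ear_defenders and rail above 0.8 N and contact force between ear_defenders and the fingers below 0.05 N and contact force between ear_defenders and the arm below 0.05 N and linear speed of ear_defenders below 0.05 m/s); the arm keeps its last pose, push and grip.
It fails at once if a bystander is moved by more than 30 mm (distance of any of mug, spray_bottle, balm_tin, nail_clippers, curry_brush from where it was at the start of the episode above 0.03 m).
It also fails if it takes over 64 s, if anything falls off the work surface, if the arm or the gripper's body presses on something with over 40 N, if the wrist force passes 120 N, or if a joint passes its speed limit or range.

### The arm

A 6-joint arm with a two-finger parallel gripper is mounted at the origin on the work surface. World frame = base frame: x ahead of the robot, y to its left, z up, the work surface at z = 0. Lengths are in mm, angles in rad, forces in N, time in s.
With the tool pointing down it reaches from about 400 to 825 mm from the base axis. Payload 7 kg.
Tool frame: the origin (TCP) lies at the very end of the fingers, on their centre line; the grasp point (between the pads) lies 19 mm behind it; z points along the fingers, y is the line along which they close (so a half turn about z gives the same grasp; the last joint's range is limited). The gripper opens to 85 mm and grips with 20 to 120 N. Pads are 22 mm wide; open, the fingers measure 114 mm over their backs; the gripper's body (76 mm by 85 mm) begins 54 mm behind the grasp point. The pads swing forward as they close: fully open they stand 13 mm farther back than shut.
Start: joints at [-0.931, 0.359, 0.012, 0, -1.224, -0.288], TCP at [232.57, -633.645, 231.302] pointing down, gripper open.
Joint ranges: [-3.07, 3.07], [-1.43, 2.12], [-1.02, 1.25], [-3.03, 1.67], [-3.05, -0], [-3.03, 3.03]. Speed limits (rad/s): [2.39, 2.39, 3.01, 3.14, 3.14, 3.14].

### API

Orientations are given as a unit quaternion [w, x, y, z].
In Python, from bench import * gives the robot as it stands.
- The arm moves only by the shell command python3 -m pendant 'ROWS' [FORCE]. ROWS is JSON, a list of rows, each a list of 5 numbers: the opening, from 0 (shut) to 1 (fully open), then the shift along the world's x, y, z in m, then the turn about the world's z in degrees. A call has 1 to 20 rows; each row shifts and turns the commanded pose from where the row before left it; what a row does not reach is not made up. A row lasts 1/10 s, in which the tool goes at most 50 mm and 8.59 degrees, less where a joint would pass 70% of its speed; a pose out of reach is approached as far as the arm can. A call is refused whole if a number of a shift passes 0.05 or a number of a turn 8.59, either way. A call with a gripper value outside its range is refused whole. The fingers move at their own pace and stop on an object; FORCE is the grip in N (left out, the last holds). Time passes only in rows, so rows that do not move let the fingers close. It gives the time, the measured TCP pose, the force, the opening and the grip force at its end, in the units of the state.
- read_state(): the state, without advancing time (a new reading comes with each control period).
- read_camera(name): name is "side" or "top"; returns (picture, depth): 400x640x3 uint8, red, green, blue; 400x640 float32, mm along the optical axis (not along the pixel's ray), 0 where there is no reading.
- camera_info(name): a dict with "mtx" (3x3 intrinsics, pixels), "k1" (the pictures are not rectified: a ray, as slopes to the right and down, at radius r is drawn at 1 + k1 r^2 times it, then the intrinsics apply), "R" (3x3) and "t" (3): a world point X has camera coordinates R X + t. Camera axes: x right, y down, z forward; pixel columns grow to the right and rows downward; lengths in mm; the calibration is good to about 2 mm. A picture is of the moment at which its call begins. camera_info takes no time and is no camera call.
- job_done(): hands the job in; it is judged then, once.
Trained networks look in the newest picture that a camera, given by its name, has taken for a name from the list of things; names that differ only in an ending like _2 or _b are one class to them, and where a whole thing is asked for, a point or a joint stands for the part that bears it (a point fixed in the world has none). Each returns a list of dicts, best first, with "p" (0 to 1); they miss things now and then, are a little off and sometimes report something else, mostly with a low value. They report only what shows in the picture. A call takes as long as a camera call. They do not tell look-alikes from the thing itself.
- recognise(camera, name): "rect" ([left, top, right, bottom] as shares, 0 to 1, of the picture: columns of its width, rows of its height, round what is visible of it).
- trace(camera, name): "pixels" (400x640 bool, what is visible of it) and "rect" ([left, top, right, bottom] as shares, 0 to 1, of the picture: columns of its width, rows of its height, round what is visible of it).
- pinpoint(camera, name): "point" ([row, column] as shares, 0 to 1, of the picture: columns of its width, rows of its height: a listed point, or the origin of a listed thing).
The state is a dict: "time": time; "qpos": joint angles; "joint_velocities": joint speeds; "effort": joint torques, N m; "ee_pos": TCP position; "eef_rot": TCP orientation; "force": force on the tool from outside, world axes, zero at the start; "ft_torque": the same for the moment, N m; "opening": finger opening in mm; "gripper_force": force on a finger pad.
Only numpy, scipy, OpenCV 4.12 (cv2) and the standard library are available. Lean on these libraries where they do the work, as an engineer would, in place of code of your own. Each camera call takes 0.05 s, during which the arm holds its last target. There are 200 camera calls.

## Working session

There is one attempt and no reset: what is moved stays moved. The work goes in short steps, Python scripts to look and compute and a shell command to move; the robot and the scene stay as the last step left them, time stands still between calls to the robot, and variables do not carry over. Pictures are saved under pics/ and viewed, at most 10 in all, crops included, and the job is handed in when it is done.

```bash
ls; mkdir -p pics
cat > h.py <<'E'
from bench import *
import numpy as np, cv2
def ray(cam,uv):
    c=camera_info(cam);K=np.array(c["mtx"]);uv=np.atleast_2d(np.array(uv,float))
    d=(uv-[K[0,2],K[1,2]])/[K[0,0],K[1,1]];s=d.copy()
    for _ in range(20): s=d/(1+c["k1"]*(s**2).sum(1,keepdims=True))
    return np.c_[s,np.ones(len(s))],np.array(c["R"]),np.array(c["t"]).ravel()
def world(cam,uv,depth):  # depth along axis
    r,R,t=ray(cam,uv); return (r*np.reshape(depth,(-1,1))-t)@R
def atz(cam,uv,z):
    r,R,t=ray(cam,uv); o=-R.T@t; d=r@R; return o+d*((z-o[2])/d[:,2])[:,None]
def proj(cam,X):
    c=camera_info(cam);K=np.array(c["mtx"]);p=np.atleast_2d(X)@np.array(c["R"]).T+np.array(c["t"]).ravel()
    s=p[:,:2]/p[:,2:];s=s*(1+c["k1"]*(s**2).sum(1,keepdims=True));return s*[K[0,0],K[1,1]]+[K[0,2],K[1,2]]
def cloud(cam,D,mask):
    v,u=np.nonzero(mask&(D>0)); return world(cam,np.c_[u,v],D[v,u]),np.c_[u,v]
E
python3 - <<'E'
from h import *
for c in("side","top"):
    I,D=read_camera(c); cv2.imwrite(f"pics/{c}0.png",I[:,:,::-1]); np.savez(f"{c}0.npz",I=I,D=D)
    ci=camera_info(c);print(c,-np.array(ci["R"]).T@np.array(ci["t"]).ravel())
    for n in("ear_defenders","band_top","rail_mid","lid_handle","lid_hinge"):
        for r in pinpoint(c,n)[:4]:
            v,u=np.array(r["point"])*[400,640]
            d=D[int(v),int(u)];print(n,round(r["p"],2),round(u),round(v),world(c,[u,v],d).round() if d else None)
E
```

```text
pics
side [-105.46027574 -972.20582508  938.58139287]
ear_defenders 0.79 303 256 [[365. -81.   4.]]
ear_defenders 0.62 301 169 [[584. 316. 108.]]
ear_defenders 0.61 315 182 [[540. 121. 156.]]
band_top 0.8 302 137 [[870. 814.  -3.]]
band_top 0.76 294 225 [[339. -75. 152.]]
band_top 0.57 316 146 [[871. 661.  -3.]]
rail_mid 0.56 332 176 [[672. 196. 103.]]
lid_handle 0.64 296 182 [[515. 239. 104.]]
lid_hinge 0.9 332 174 [[675. 200. 107.]]
top [ 324.5090915    12.8867389  1282.78499138]
ear_defenders 0.94 165 268 [[280. 474.  -1.]]
ear_defenders 0.94 171 145 [[654. 440. 126.]]
ear_defenders 0.82 256 171 [[587. 182. 103.]]
ear_defenders 0.81 337 245 [[360. -69. 153.]]
band_top 0.92 151 132 [[685. 493. 152.]]
band_top 0.85 243 157 [[589. 197. 261.]]
band_top 0.67 341 247 [[355. -80. 157.]]
band_top 0.59 148 270 [[279. 467. 155.]]
rail_mid 0.88 388 167 [[ 594. -220.  163.]]
lid_handle 0.8 252 206 [[470. 184. 141.]]
lid_hinge 0.82 248 143 [[676. 211. 102.]]
```

View pics/top0.png

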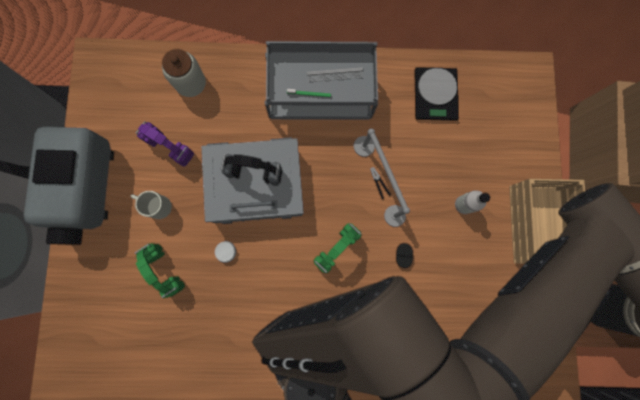

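View pics/side0.png

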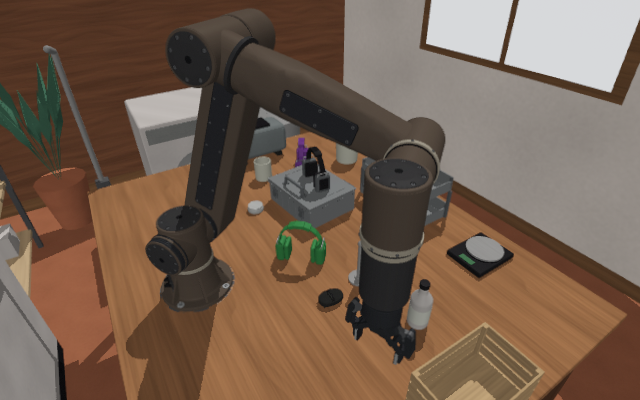

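Top view: the candidates are black on the lid (252,167), purple (165,143), green (160,268) and green (338,247). The black pair on the grey box lid is the one to take. The rail bar runs from (370,133) to (405,212), with the clippers at (380,183). Next come a crop and the geometry.

Run:
```python
from h import *
f=np.load("top0.npz");I,D=f["I"],f["D"]
def box(a,b,c,d):
    m=np.zeros((400,640),bool);m[b:d,a:c]=True;return m
def fit(P,n):
    c=P.mean(0);w=np.linalg.svd(P[:,:2]-c[:2],full_matrices=False)[2][0];w=w*np.sign(w[0]+1e-9)
    s=(P[:,:2]-c[:2])@w;t=(P[:,:2]-c[:2])@[-w[1],w[0]]
    print(n,len(P),c.round(1),"ang",np.degrees(np.arctan2(w[1],w[0])).round(1),"len",s.min().round(),s.max().round(),"wid",t.min().round(),t.max().round(),"mid",(c[:2]+w*(s.min()+s.max())/2).round(1),"z",P[:,2].max().round())
P,_=cloud("top",D,box(215,140,290,195))
for z0 in(150,240,250):fit(P[P[:,2]>z0],f"ear>{z0}")
fit(P[(P[:,2]>165)&(P[:,2]<195)],"cups")
P,_=cloud("top",D,box(225,195,285,220));fit(P[P[:,2]>125],"handle")
P,_=cloud("top",D,box(355,125,415,225));fit(P[P[:,2]>140],"rail")
P,_=cloud("top",D,box(195,130,310,230));Q=P[(P[:,2]>98)&(P[:,2]<112)]
print(cv2.minAreaRect(Q[:,:2].astype(np.float32)),Q.mean(0))
for cam in("top",):
  for n in("mug","spray_bottle","balm_tin","curry_brush","nail_clippers"):
    for r in pinpoint(cam,n)[:2]:
        v,u=np.array(r["point"])*[400,640];print(n,round(r["p"],2),round(u),round(v),atz(cam,[u,v],0).round())
cv2.imwrite("pics/c1.png",cv2.resize(I[110:240,190:430,::-1],None,fx=3,fy=3,interpolation=cv2.INTER_CUBIC))
print(read_state()["eef_rot"],read_state()["time"])
```

```text
ear>150 976 [574.8 182.2 212.5] ang 83.3 len -80.0 95.0 wid -36.0 28.0 mid [575.7 189.9] z 265.0
ear>240 360 [579.5 186.9 255. ] ang 81.8 len -46.0 49.0 wid -16.0 15.0 mid [579.7 188.6] z 265.0
ear>250 305 [579.9 188.1 256.8] ang 81.6 len -37.0 39.0 wid -16.0 15.0 mid [580.1 189.2] z 265.0
cups 407 [571.5 181.6 177.3] ang 83.9 len -79.0 96.0 wid -40.0 26.0 mid [572.5 190.3] z 195.0
handle 171 [476.2 185.3 142.1] ang -83.7 len -61.0 63.0 wid -6.0 7.0 mid [476.3 184.4] z 149.0
rail 507 [ 585.2 -221.2  159.6] ang 23.6 len -138.0 141.0 wid -11.0 9.0 mid [ 586.5 -220.7] z 167.0
((563.9326782226562, 194.8492431640625), (245.8363494873047, 303.3103942871094), 6.187838554382324) [555.10250232 194.97900808 104.28754099]
mug 0.62 160 208 [[476. 506.   0.]]
spray_bottle 0.87 463 201 [[ 522. -507.    0.]]
balm_tin 0.76 230 251 [[339. 270.   0.]]
curry_brush 0.93 405 258 [[ 328. -307.    0.]]
nail_clippers 0.7 375 180 [[ 588. -206.    0.]]
nail_clippers 0.25 226 250 [[342. 283.   0.]]
[ 1.52065020e-05 -1.74995233e-01  9.84569280e-01 -4.00853985e-05] 0.85
```

View pics/c1.png

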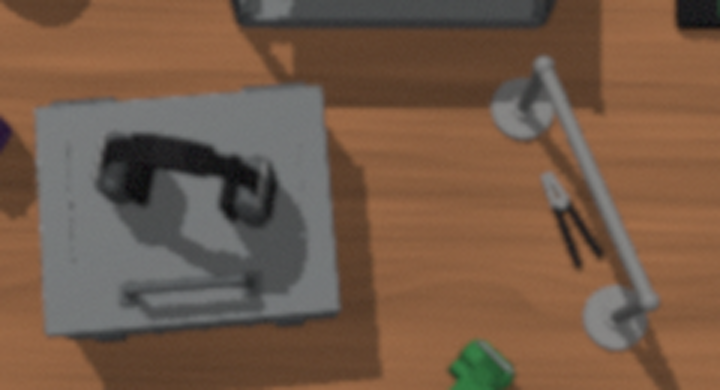

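The crop confirms the black ear defenders on the lid, with the crown at about (580,188), top z about 261 and own x at about -8°. The rail axis is at about (586,-221) running at 23.6°, and the handle is at about (476,185). The tool needs about +62° of turn. I'll move above the crown now.

```bash
python3 -m pendant '[[1,0.017,0.041,0.012,3],[1,0.017,0.041,0.012,3],[1,0.017,0.041,0.012,3],[1,0.017,0.041,0.012,3],[1,0.017,0.041,0.012,3],[1,0.017,0.041,0.012,3],[1,0.017,0.041,0.012,3],[1,0.017,0.041,0.012,3],[1,0.017,0.041,0.012,3],[1,0.017,0.041,0.012,3],[1,0.017,0.041,0,3],[1,0.017,0.041,0,3],[1,0.017,0.041,0,3],[1,0.017,0.041,0,3],[1,0.017,0.041,0,3],[1,0.017,0.041,0,3],[1,0.017,0.041,0,3],[1,0.017,0.041,0,3],[1,0.017,0.041,0,3],[1,0.017,0.041,0,3]]' 30
cat >> h.py <<'E'
def yaw():
    w,x,y,z=read_state()["eef_rot"]; return np.degrees(np.arctan2(1-2*(x*x+z*z),2*(x*y-w*z)))
E
python3 - <<'E'
from h import *
s=read_state();print(s["ee_pos"],yaw(),s["qpos"],s["eef_rot"])
for c in("top","side"):
    I,D=read_camera(c);cv2.imwrite(f"pics/{c}1.png",I[:,:,::-1])
E
```

```text
time: 2.85
ee_pos: [572.9, 188.2, 351.6]
eef_rot: [0.0, -0.645, 0.764, -0.0]
force: [1.4, -0.2, 0.5]
opening: 85.3
gripper_force: 0.0
[572.93365523 188.18668398 351.56365804] 170.2960473737488 [ 6.41090021e-01  1.88092181e-01  4.75463427e-02  8.91008277e-05
 -1.42971002e+00 -8.10468378e-01] [ 2.67124793e-04 -6.44764542e-01  7.64381194e-01 -6.01325517e-05]
```

```bash
python3 -m pendant '[[1,0.007,0.001,-0.03,1.7],[1,0,0,-0.03,0],[1,0,0,-0.02,0],[1,0,0,-0.015,0],[1,0,0,-0.011,0],[1,0,0,-0.006,0],[1,0,0,0,0]]' 30
python3 - <<'E'
from h import *
print(read_state()["ee_pos"],yaw())
I,D=read_camera("side");cv2.imwrite("pics/s2.png",cv2.resize(I[90:230,230:400,::-1],None,fx=4,fy=4,interpolation=cv2.INTER_CUBIC))
E
```

```text
time: 3.65
ee_pos: [579.4, 187.1, 238.9]
eef_rot: [-0.0, -0.655, 0.756, 0.0]
force: [0.7, 0.6, 0.7]
opening: 85.1
gripper_force: 0.0
[579.39306022 187.11986426 238.89374598] 171.84582304300804
```

View pics/s2.png

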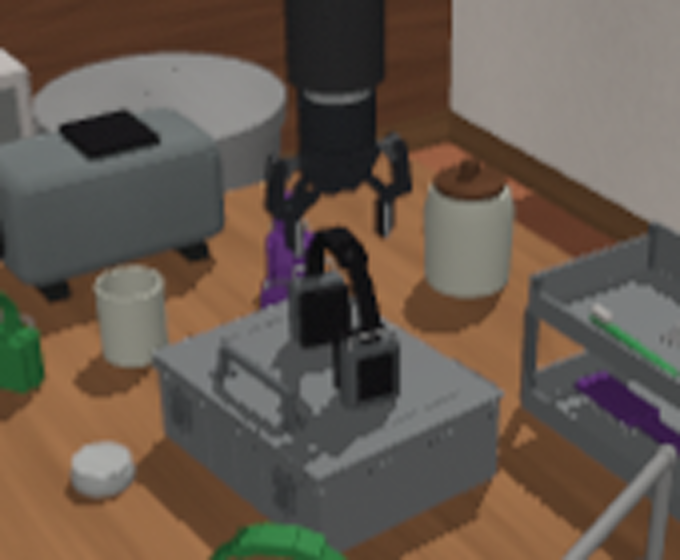

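The open fingers straddle the crown, with tips at crop (295,245) and (385,225) and the crown at about (335,235). I'll close on it.

```bash
python3 -m pendant '[[0,0,0,0,0],[0,0,0,0,0],[0,0,0,0,0],[0,0,0,0,0],[0,0,0,0,0],[0,0,0,0,0],[0,0,0,0,0],[0,0,0,0,0]]' 50
python3 -m pendant '[[0,0,0,0.01,0],[0,0,0,0.02,0],[0,0,0,0.02,0],[0,0,0,0,0],[0,0,0,0,0]]' 50
python3 - <<'E'
from h import *
print(read_state()["ee_pos"],yaw())
I,D=read_camera("side");cv2.imwrite("pics/s3.png",cv2.resize(I[60:230,230:400,::-1],None,fx=3.5,fy=3.5,interpolation=cv2.INTER_CUBIC))
E
```

```text
time: 4.5
ee_pos: [579.9, 187.5, 239.9]
eef_rot: [0.001, -0.655, 0.755, -0.0]
force: [0.6, 0.4, 4.5]
opening: 28.9
gripper_force: 51.1
time: 5.0
ee_pos: [579.0, 187.4, 288.8]
eef_rot: [-0.0, -0.655, 0.756, 0.0]
force: [-0.1, 0.4, -4.0]
opening: 28.5
gripper_force: 50.2
[579.04457869 187.42003969 288.7527844 ] 171.8452694550623
```

View pics/s3.png

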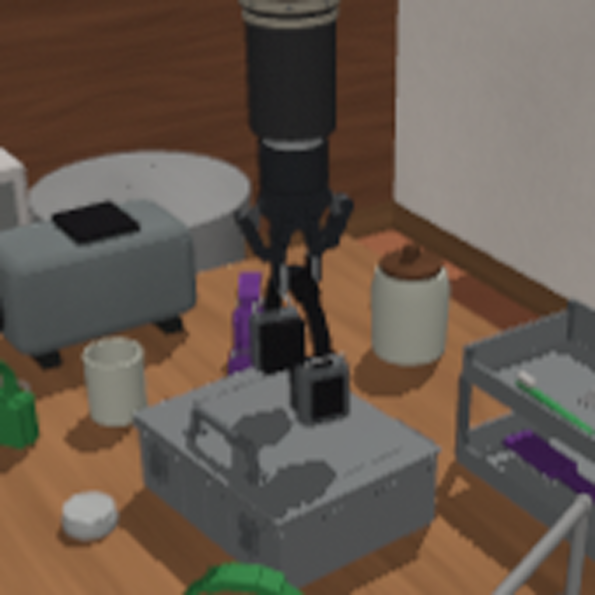

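The ear defenders are lifted level (-4 N more load). I'll carry them at z about 340 over the rail, turning +31.7°.

```bash
python3 -m pendant '[[0,0,0,0.025,0],[0,0,-0.01,0.026,1],[0,0,-0.02,0,2],[0,0,-0.03,0,2.3],[0,0.001,-0.03,0,2.3],[0,0.001,-0.03,0,2.3],[0,0.001,-0.03,0,2.3],[0,0.001,-0.03,0,2.3],[0,0.001,-0.03,0,2.3],[0,0.001,-0.03,0,2.3],[0,0.001,-0.03,0,2.3],[0,0.001,-0.03,0,2.3],[0,0,-0.03,0,2.3],[0,0,-0.03,0,2.3],[0,0,-0.03,0,1],[0,0,-0.018,0,0],[0,0,0,0,0],[0,0,0,0,0]]' 50
python3 - <<'E'
from h import *
print(read_state()["ee_pos"],yaw())
I,D=read_camera("side");cv2.imwrite("pics/s4.png",cv2.resize(I[100:330,280:500,::-1],None,fx=2.5,fy=2.5,interpolation=cv2.INTER_CUBIC))
for n in ("rail","rail_mid"):
  for c in("side","top"):
    if c=="top" and n=="rail": T,DT=read_camera("top")
    for r in pinpoint(c,n)[:2]: print(c,n,r,atz(c,[r["point"][1]*640,r["point"][0]*400],155 if n=="rail_mid" else 0))
E
```

```text
time: 6.85
ee_pos: [587.0, -220.8, 338.7]
eef_rot: [0.0, 0.825, -0.566, -0.001]
force: [-0.2, 0.9, -2.5]
opening: 28.9
gripper_force: 50.3
[ 587.02364281 -220.76569316  338.7161386 ] -158.9108371669436
side rail {'point': [0.6432, 0.5917], 'p': 0.7} [[ 592.42233681 -228.14599598    0.        ]]
side rail_mid {'point': [0.553, 0.597], 'p': 0.92} [[ 599.28831123 -219.3221751   155.        ]]
top rail_mid {'point': [0.4233, 0.6073], 'p': 0.9} [[ 589.4951911  -222.54726156  155.        ]]
```

View pics/s4.png

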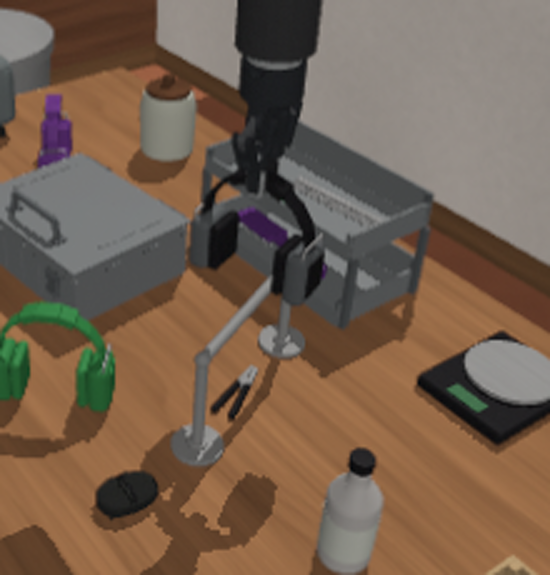

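The ear defenders are over the bar with one cup each side (crop: cups at (215,235) and (297,265), bar passing through (260,295)). Lowering now.

```bash
python3 -m pendant '[[0,0.001,-0.001,-0.01,2.5],[0,0,0,-0.02,0],[0,0,0,-0.025,0],[0,0,0,-0.03,0],[0,0,0,-0.03,0],[0,0,0,-0.025,0],[0,0,0,-0.015,0],[0,0,0,-0.01,0],[0,0,0,-0.006,0],[0,0,0,0,0],[0,0,0,0,0]]' 50
python3 - <<'E'
from h import *
print(read_state()["ee_pos"],yaw())
I,D=read_camera("side");cv2.imwrite("pics/s5.png",cv2.resize(I[130:330,280:480,::-1],None,fx=3,fy=3,interpolation=cv2.INTER_CUBIC))
E
```

```text
time: 8.25
ee_pos: [589.1, -221.7, 170.2]
eef_rot: [-0.0, 0.837, -0.547, 0.001]
force: [-0.9, 0.1, -1.5]
opening: 29.0
gripper_force: 50.3
[ 589.1219074  -221.69032357  170.21379312] -156.32511108986105
```

View pics/s5.png

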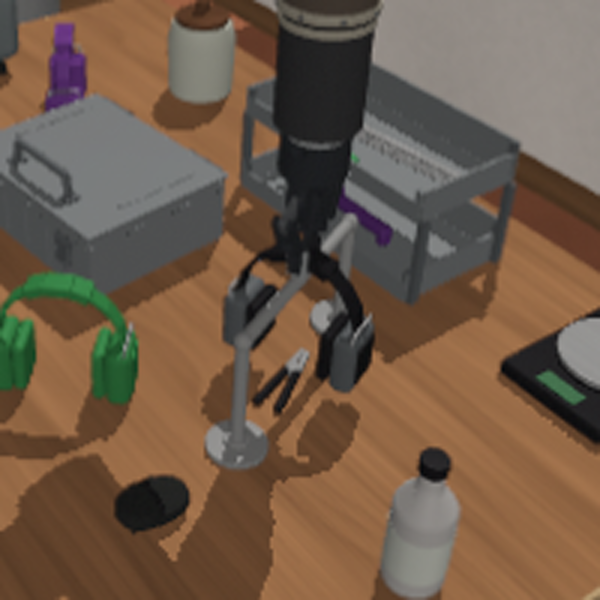

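The band straddles the bar and the crown is about 14 mm above rest. I'll lower a little further and release.

```bash
python3 -m pendant '[[0,0,0,-0.003,0],[0,0,0,-0.003,0],[0,0,0,0,0]]' 50
python3 -m pendant '[[0.6,0,0,0,0],[0.9,0,0,0,0],[1,0,0,0,0],[1,0,0,0,0],[1,0,0,0,0],[1,0,0,0,0],[1,0,0,0,0]]' 30
python3 -m pendant '[[1,0,0,0.01,0],[1,0,0,0.02,0],[1,0,0,0.04,0],[1,0,0,0.04,0],[1,0,0,0.04,0],[1,0,0,0,0],[1,0,0,0,0],[1,0,0,0,0]]' 30
python3 - <<'E'
from h import *
print(read_state()["ee_pos"],yaw(),read_state()["qpos"])
I,D=read_camera("side");cv2.imwrite("pics/s6.png",cv2.resize(I[130:330,280:480,::-1],None,fx=3,fy=3,interpolation=cv2.INTER_CUBIC))
E
```

```text
time: 8.6
ee_pos: [588.4, -221.6, 163.0]
eef_rot: [0.0, 0.837, -0.547, -0.0]
force: [-0.2, -0.1, -3.3]
opening: 29.1
gripper_force: 50.3
time: 9.3
ee_pos: [588.6, -221.7, 163.3]
eef_rot: [-0.0, 0.837, -0.547, 0.0]
force: [0.7, 0.9, -0.9]
opening: 85.5
gripper_force: 0.0
time: 10.1
ee_pos: [588.1, -221.5, 312.8]
eef_rot: [0.0, 0.837, -0.547, -0.0]
force: [0.9, -0.8, -0.1]
opening: 85.3
gripper_force: 0.0
[ 588.0927755  -221.48916514  312.77075215] -156.34827491696845 [-5.02616388e-02  2.44077381e-01  3.45487609e-02 -3.74011243e-04
 -1.36220863e+00  4.63139483e-01]
```

View pics/s6.png

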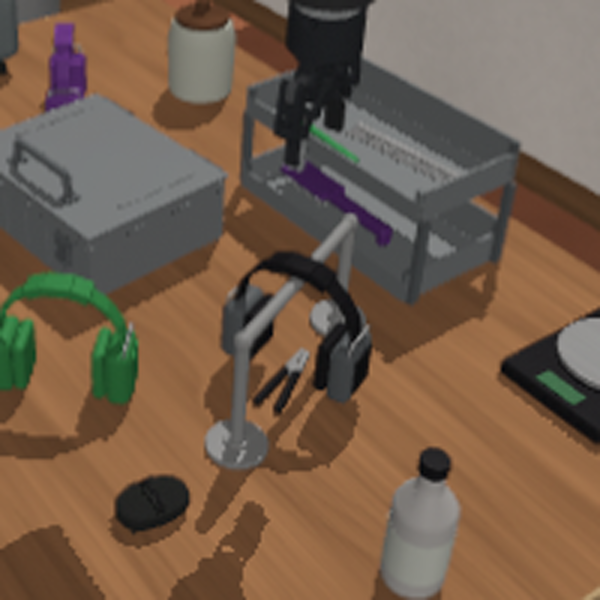

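The ear defenders hang on the bar with the crown at crop (290,268), a cup each side, upright and released. Handle next: I'll go to (476.3,184.4) with a -17.4° turn.

```bash
python3 -m pendant '[[1,-0.008,0.029,0,-1.25],[1,-0.008,0.029,0,-1.25],[1,-0.008,0.029,0,-1.25],[1,-0.008,0.029,0,-1.25],[1,-0.008,0.029,0,-1.25],[1,-0.008,0.029,0,-1.25],[1,-0.008,0.029,0,-1.25],[1,-0.008,0.029,0,-1.25],[1,-0.008,0.029,0,-1.25],[1,-0.008,0.029,0,-1.25],[1,-0.008,0.029,0,-1.25],[1,-0.008,0.029,-0.02,-1.25],[1,-0.008,0.029,-0.03,-1.25],[1,-0.008,0.029,-0.03,-1.2],[1,0,0,-0.03,0],[1,0,0,0,0],[1,0,0,0,0]]' 30
python3 - <<'E'
from h import *
s=read_state();print(s["ee_pos"],yaw())
I,D=read_camera("side");cv2.imwrite("pics/s7.png",cv2.resize(I[110:240,230:400,::-1],None,fx=4,fy=4,interpolation=cv2.INTER_CUBIC))
for r in pinpoint("side","lid_handle")[:2]:print(r,atz("side",[r["point"][1]*640,r["point"][0]*400],140))
E
```

```text
time: 11.85
ee_pos: [476.5, 183.9, 203.2]
eef_rot: [0.001, 0.745, -0.668, 0.0]
force: [-0.2, -0.3, 0.4]
opening: 85.2
gripper_force: 0.0
[476.52487473 183.91952594 203.21947151] -173.76616154207628
{'point': [0.457, 0.4588], 'p': 0.6} [[476.59570165 182.51991768 140.        ]]
{'point': [0.4335, 0.5189], 'p': 0.45} [[647.07127815 160.49933736 140.        ]]
```

View pics/s7.png

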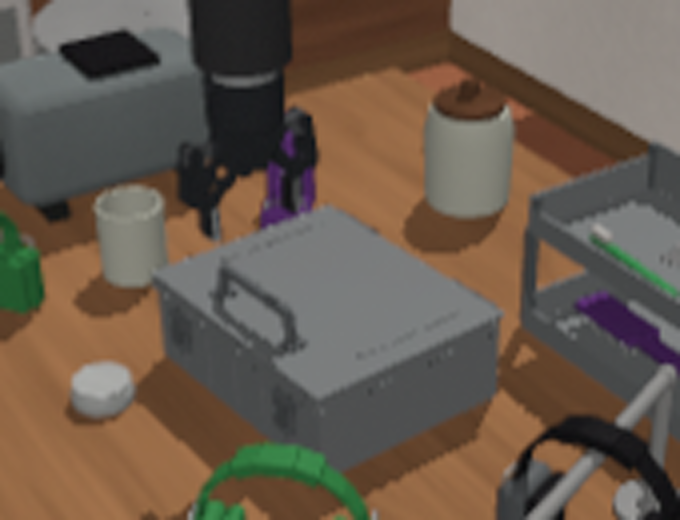

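The gripper stands square over the handle (crop handle at (258,285)), and the side-view estimate (476.6,182.5) agrees. I'll descend and pinch.

```bash
python3 -m pendant '[[1,0,0,-0.02,0],[1,0,0,-0.025,0],[1,0,0,-0.02,0],[1,0,0,-0.008,0],[1,0,0,-0.004,0],[1,0,0,0,0],[0,0,0,0,0],[0,0,0,0,0],[0,0,0,0,0],[0,0,0,0,0],[0,0,0,0,0],[0,0,0,0,0],[0,0,0,0,0],[0,0,0,0,0],[0,0,0,0,0],[0,0,0,0,0]]' 35
python3 - <<'E'
import numpy as np
p=None
for d in range(0,51,5):
    a=np.radians(11.04+d);q=np.array([-208.9*np.cos(a)*np.cos(np.radians(6.2)),-208.9*np.cos(a)*np.sin(np.radians(6.2)),208.9*np.sin(a)])
    if p is not None:print(d,((q-p)).round(1))
    p=q
E
```

```text
time: 13.55
ee_pos: [476.7, 184.4, 126.5]
eef_rot: [-0.0, 0.744, -0.668, 0.0]
force: [-1.5, 0.2, 5.9]
opening: 10.6
gripper_force: 34.3
5 [ 4.2  0.5 17.7]
10 [ 5.8  0.6 17.3]
15 [ 7.2  0.8 16.7]
20 [ 8.7  0.9 16. ]
25 [10.   1.1 15.2]
30 [11.3  1.2 14.3]
35 [12.5  1.4 13.2]
40 [13.6  1.5 12.1]
45 [14.6  1.6 10.8]
50 [15.5  1.7  9.5]
```

Gripped: opening 10.6 mm on the 12 mm bar. I'll raise it along the arc, 2.5° per row, in two parts.

```bash
python3 -m pendant '[[0,0.002,0,0.009,0],[0,0.002,0,0.009,0],[0,0.003,0,0.009,0],[0,0.003,0.001,0.008,0],[0,0.0035,0,0.0085,0],[0,0.0035,0.001,0.0085,0],[0,0.0045,0,0.008,0],[0,0.0045,0.001,0.008,0],[0,0.005,0.001,0.0075,0],[0,0.005,0,0.0075,0],[0,0,0,0,0]]' 35
python3 - <<'E'
from h import *
I,D=read_camera("side");cv2.imwrite("pics/s8.png",cv2.resize(I[90:240,230:400,::-1],None,fx=3,fy=3,interpolation=cv2.INTER_CUBIC))
E
```

```text
time: 14.65
ee_pos: [511.6, 188.1, 210.4]
eef_rot: [0.001, 0.744, -0.668, -0.001]
force: [-8.9, 4.4, 2.5]
opening: 10.4
gripper_force: 34.4
```

```bash
python3 -m pendant '[[0,0.0055,0.001,0.007,0],[0,0.0055,0.001,0.007,0],[0,0.006,0,0.007,0],[0,0.006,0.001,0.0065,0],[0,0.007,0.001,0.006,0],[0,0.007,0,0.006,0],[0,0.007,0.001,0.0055,0],[0,0.0075,0.001,0.0055,0],[0,0.0075,0.001,0.005,0],[0,0.008,0.001,0.0045,0],[0,0,0,0,0],[0,0,0,0,0],[0,0,0,0,0]]' 35
python3 - <<'E'
from h import *
I,D=read_camera("side");cv2.imwrite("pics/s9.png",cv2.resize(I[90:330,230:480,::-1],None,fx=2.4,fy=2.4,interpolation=cv2.INTER_CUBIC))
T,DT=read_camera("top");np.savez("top9.npz",I=T,D=DT);np.savez("side9.npz",I=I,D=D)
for c,DD in(("side",D),("top",DT)):
    r=trace(c,"lid")
    if r:
        P,_=cloud(c,DD,r[0]["pixels"]);
        h=np.array([560.8,193.6])+120*np.array([np.cos(.108),np.sin(.108)])
        s=(h-P[:,:2])@[np.cos(.108),np.sin(.108)];k=(s>-10)&(s<150)&(P[:,2]>110)&(P[:,2]<330)
        print(c,r[0]["p"],k.sum(),np.c_[s,P[:,2]][k][::max(1,k.sum()//25)].round().tolist())
E
```

```text
time: 16.0
ee_pos: [578.9, 195.2, 271.5]
eef_rot: [0.001, 0.744, -0.668, 0.0]
force: [-8.6, 0.2, 10.4]
opening: 10.0
gripper_force: 35.8
side 0.63 480 [[149.0, 282.0], [115.0, 275.0], [118.0, 269.0], [102.0, 287.0], [107.0, 285.0], [79.0, 191.0], [71.0, 184.0], [76.0, 172.0], [75.0, 188.0], [50.0, 148.0], [40.0, 136.0], [84.0, 198.0], [52.0, 159.0], [147.0, 271.0], [22.0, 130.0], [140.0, 257.0], [10.0, 117.0], [130.0, 240.0], [15.0, 121.0], [97.0, 216.0], [87.0, 204.0], [61.0, 183.0], [64.0, 172.0], [66.0, 160.0], [35.0, 137.0], [19.0, 117.0]]
top 0.78 2797 [[1.0, 111.0], [13.0, 124.0], [30.0, 145.0], [41.0, 157.0], [51.0, 169.0], [59.0, 180.0], [61.0, 181.0], [63.0, 184.0], [82.0, 210.0], [99.0, 283.0], [91.0, 217.0], [74.0, 196.0], [92.0, 216.0], [105.0, 233.0], [115.0, 245.0], [95.0, 221.0], [116.0, 277.0], [119.0, 252.0], [129.0, 268.0], [135.0, 267.0], [143.0, 276.0], [122.0, 254.0], [130.0, 260.0], [146.0, 281.0], [144.0, 277.0], [146.0, 279.0]]
```

View pics/s9.png

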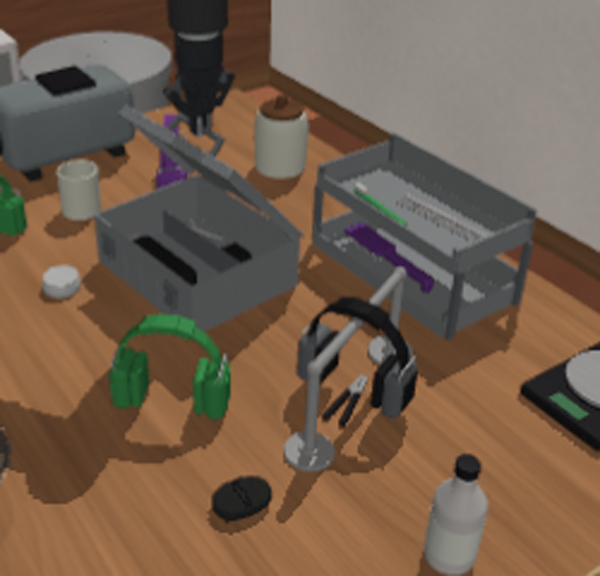

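The lid stands open and held. The slope fit gives about 49.5°, the handle kinematics about 50.0°, and the ear defenders still hang on the bar. I'll settle and hand in.

```bash
python3 -m pendant '[[0,0,0,0,0],[0,0,0,0,0],[0,0,0,0,0],[0,0,0,0,0],[0,0,0,0,0]]' 35
python3 -c "
from bench import *
print(job_done())"
```

```text
time: 16.7
ee_pos: [578.9, 195.2, 271.5]
eef_rot: [0.001, 0.744, -0.668, 0.0]
force: [-7.7, -0.5, 9.2]
opening: 10.1
gripper_force: 35.8
the job is handed in; nothing more can be done
None
```

The job is handed in, though no verdict came back: the ear defenders hang released over the chrome rail, a cup each side, and the gripper is holding the kit box lid open at about 50°, with the bystanders left alone.

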